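# Mount a balm jar in the clamp of the cap-torque tester

### The arm

A 6-joint arm with a two-finger parallel gripper is mounted at the origin on the work surface. World frame = base frame: x ahead of the robot, y to its left, z up, the work surface at z = 0. Lengths are in m, angles in rad, forces in N, time in s.
With the tool pointing down it reaches from about 0.375 to 0.9 m from the base axis. Payload 3.1 kg.
Tool frame: the origin (TCP) lies at the very end of the fingers, on their centre line; the grasp point (between the pads) lies 19 mm behind it; z points along the fingers, y is the line along which they close (so a half turn about z gives the same grasp; the last joint's range is limited). The gripper opens to 85 mm and grips with 20 to 120 N. Pads are 22 mm wide; open, the fingers measure 114 mm over their backs; the gripper's body (76 mm by 85 mm) begins 54 mm behind the grasp point. The pads swing forward as they close: fully open they stand 13 mm farther back than shut.
Start: joints at [0.949, 0.527, 1.433, -0, 1.181, -0.178], TCP at [0.268, 0.564, 0.231] pointing down, gripper open.
Joint ranges: [-3.08, 3.08], [-0.75, 2.2], [0.22, 2.44], [-1.43, 4.57], [0, 2.65], [-2.85, 2.85]. Speed limits (rad/s): [2.79, 2.79, 3.14, 3.14, 3.14, 3.14].

### API

Orientations are given as a unit quaternion [x, y, z, w].
In Python, from station import telemetry, snapshot, ticket gives the robot as it stands.
- The arm moves only by the tool move_arm, never from a script. Its argument "commands" is text: rows parted by semicolons, each of 7 numbers parted by spaces: the shift along the tool's x, y, z in mm, then the turn, a rotation vector about the tool's x, y, z in degrees, then the opening, from -1 (shut) to 1 (fully open). A call has exactly 5 rows; each row is the pose to reach, as a shift and turn from the pose commanded when the call began, along the tool's axes at that moment; what a row does not reach only later rows make up. A row lasts 1/8 s, in which the tool goes at most 62.5 mm and 10.7 degrees, less where a joint would pass 70% of its speed; a pose out of reach is approached as far as the arm can. A call with a gripper value outside its range is refused whole. The fingers move at their own pace and stop on an object; "grip_force" is the grip in N (left out, the last holds). Time passes only in rows, so rows that repeat a pose let the fingers close, or fill a call up. It gives the time, the measured TCP pose, the force, the opening and the grip force at its end, in the units of the state.
- telemetry.sense(): the state, without advancing time (a new reading comes with each control period).
- snapshot(name): name is "scene" or "top"; returns a dict with "image" (480x640x3 uint8, red, green, blue), "fx", "fy", "cx", "cy" (pixels), "pose" (4x4, takes a point from camera to world coordinates). Camera axes: x right, y down, z forward; pixel columns grow to the right and rows downward; lengths in m; the calibration is good to about 2 mm. A picture is of the moment at which its call begins. There is no depth.
- ticket.sign_off(): hands the job in; it is judged then, once.
The state is a dict: "t": time; "q": joint angles; "qd": joint speeds; "tau": joint torques, N m; "tcp_pos": TCP position; "tool_rot": TCP orientation; "force": force on the tool from outside, world axes, zero at the start; "ft_torque": the same for the moment, N m; "finger_gap": opening from 0.0 (shut) to 1.0 (fully open); "gripper_force": force on a finger pad.
Only numpy, scipy, OpenCV 4.12 (cv2) and the standard library are available. Lean on these libraries where they do the work, as an engineer would, in place of code of your own. Each camera call takes 0.05 s, during which the arm holds its last target. There are 200 camera calls.

### The job

The bottle clamp of the cap-torque tester is still set for slim bottles. Wind its hand crank until the four rubber posts stand wide enough apart, stand the green-labelled balm jar with the gold cap upright on the clamp table between the posts and let go of it, then wind the crank the other way until all four posts grip the jar snugly in the middle of the table, without straining the glass. Leave the other bottles and the tin where they are.

Things in the scene. Friction and masses are not known exactly. Their poses are not given: they have to be found in the camera images.
- tester: Cap-torque tester, fixed: white housing 245 x 190 x 72 mm, sloped console on its front (-x). On top the aluminium clamp table, 120 (x) x 200 (y) x 23 mm, its flat top 106 mm above the work surface. Origin: centre of the underside. Own axes: x away from the console, y along the posts' travel, z up; the crank is on its -y end. Yaw within 15 degrees of zero.
- clamp_centre (a point): Middle of the clamp table's top surface, in an engraved ring as wide as the jar, 106 mm above the work surface; the tester's axes. The table carries two pairs of rubber posts that always move by the same amount, towards or away from this point along the tester's y.
- jaw_left: Pair of posts on the tester's +y side: two upright black rubber posts, 16 mm in diameter, tops 41 mm above the clamp table, at 14 mm either side (tester x) of this origin, which lies on the clamp table's top. The jar touches all four posts when each jaw's origin is 26.5 mm from clamp_centre; at the start it is 12 to 18 mm, fully open 34 mm.
- jaw_right: The same pair of posts on the -y side. Once the posts touch the jar they stop, while their rubber gives and the crank still turns: about 12 N more on each side per rad past the touch. 1 to 2.5 rad past it is a snug clamp; more than 4 rad past strains the glass.
- crank (a joint): Crank angle in rad, 0 to 17.3; starts at 0.2 to 4.7. It grows as the posts open, counter-clockwise seen from the handle's free end. Each jaw is 12 mm + 8 mm per turn from clamp_centre; the jar is touched at about 11.2 rad. At 0 and each full turn the handle is at the top; as the angle grows it first goes to the tester's -x. Takes 3 to 6 N at the handle; stays where left.
- crank_hub (a point): Point on the crank's level axis (along the tester's y, 94.5 mm above the work surface): the centre of the circle, 50 mm in radius, that crank_grip describes.
- crank_grip (a point): Where to take the crank, on the axis of its handle: a black free-turning round sleeve, 19 mm in diameter, 100 mm long, parallel to the tester's y. The point is 60 mm from the steel crank arm and 40 mm from the free end, which points to the tester's -y; 50 mm from crank_hub.
- jar: Glass balm jar with yellow balm, dark green label and gold screw cap: body 44 mm in diameter, 75 mm high in all, the cap being the top 17 mm and 46 mm in diameter; about 0.13 kg. Origin: centre of its underside; z up along its axis. It starts upright on the work surface.
- rollon: Bystander: slim roll-on bottle, 24 mm in diameter, 85 mm high, with gold cap and green label. Origin: centre of its underside.
- tin: Bystander: flat round aluminium balm tin, 68 mm in diameter, 22 mm high. Origin: centre of its underside.
- pump_bottle: Bystander: dark bottle with white pump, 69 mm in diameter, 194 mm high. Origin: centre of its underside.
Not all that is in view belongs to the job. Of the things like the jar, leave any that is blue or purple; of the rest the larger one is meant.

How it is judged:
By the outcome, as a careful person would: the job done as asked, in the order asked, and still so for the second after the job is handed in, with the robot touching nothing.
It also fails if it takes over 72 s, if anything falls off the work surface, if the arm or the gripper's body presses on something with over 40 N, if the wrist force passes 120 N, or if a joint passes its speed limit or range.

## Working session

There is one attempt and no reset: what is moved stays moved. The work goes in short steps, Python scripts to look and compute and a tool call to move; the robot and the scene stay as the last step left them, time stands still between calls to the robot, and variables do not carry over. Pictures are saved under pics/ and viewed, at most 12 in all, crops included, and the job is handed in when it is done.

Besides the shell and the picture viewer there is one more tool, called as name(argument=value, ...) on one line, values as JSON. move_arm: Moves the arm, as the interface text tells. Its arguments: {"type":"object","properties":{"commands":{"type":"string"},"grip_force":{"type":"number"}},"required":["commands"]}

```bash
ls; mkdir -p pics; cat > h.py <<'E'
import numpy as np, cv2
from station import telemetry, snapshot, ticket
def shot(n,f):
    s=snapshot(n); cv2.imwrite('pics/'+f,s['image'][:,:,::-1]); np.savez('pics/'+f+'.npz',**s); return s
def ray(s,u,v):
    P=np.array(s['pose']); d=P[:3,:3]@np.array([(u-s['cx'])/s['fx'],(v-s['cy'])/s['fy'],1.]); return P[:3,3],d/np.linalg.norm(d)
def onz(s,u,v,z):
    o,d=ray(s,u,v); return o+d*(z-o[2])/d[2]
def tri(s1,p1,s2,p2):
    o1,d1=ray(s1,*p1);o2,d2=ray(s2,*p2)
    A=np.stack([d1,-d2],1); t=np.linalg.lstsq(A,o2-o1,rcond=None)[0]
    a=o1+d1*t[0];b=o2+d2*t[1]; return (a+b)/2,np.linalg.norm(a-b)
def proj(s,p):
    P=np.array(s['pose']); c=P[:3,:3].T@(np.array(p)-P[:3,3]); return s['fx']*c[0]/c[2]+s['cx'],s['fy']*c[1]/c[2]+s['cy']
E
python3 - <<'E'
from h import *
for n in('scene','top'):
    s=shot(n,n+'0.png'); print(n,s['fx'],s['cx'],s['cy'],np.round(s['pose'],3).tolist())
print(telemetry.sense())
E
```

```text
pics
scene 435.24035440090245 320.41722707066526 242.700653833877 [[0.65, 0.404, -0.644, 1.161], [0.76, -0.352, 0.546, -0.462], [-0.006, -0.844, -0.536, 0.634], [0.0, 0.0, 0.0, 1.0]]
top 528.3767671341969 316.87734646760174 233.14866092319465 [[0.043, -0.978, 0.206, 0.256], [-0.999, -0.041, 0.01, 0.037], [-0.002, -0.206, -0.979, 1.512], [0.0, 0.0, 0.0, 1.0]]
{'t': 0.1, 'q': array([ 9.48524189e-01,  5.28369016e-01,  1.43377745e+00,  5.48944781e-06,
        1.18138832e+00, -1.78498272e-01]), 'qd': array([-9.00326199e-04, -1.76246730e-03, -4.20265266e-03,  5.18034780e-04,
        8.12707047e-05, -4.52961050e-04]), 'tau': array([ 2.69422526e-04, -4.43306172e+01, -1.78586662e+01, -2.26282750e-04,
        3.88199420e-03, -8.34344604e-06]), 'tcp_pos': array([0.26793592, 0.56394601, 0.23043299]), 'tool_rot': array([ 2.20071601e-01,  9.75483238e-01, -8.93276653e-04, -3.80833191e-04]), 'force': array([-0.82637198, -0.15252191,  0.17830689]), 'ft_torque': array([-0.00423403,  0.01085479, -0.00834628]), 'gripper_force': 0.0, 'finger_gap': 0.9988764236129106}
```

View pics/scene0.png

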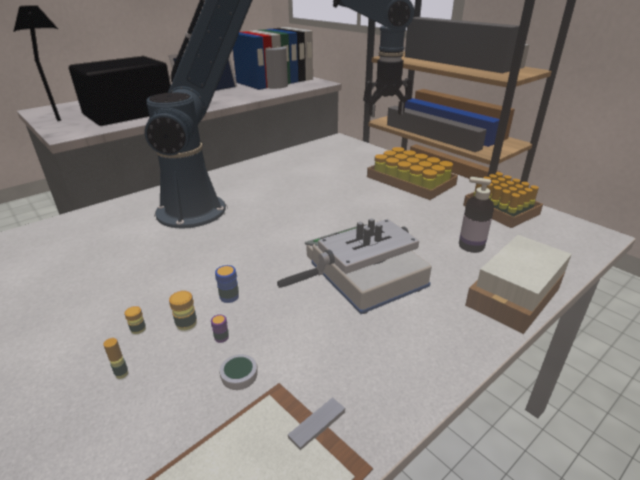

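View pics/top0.png

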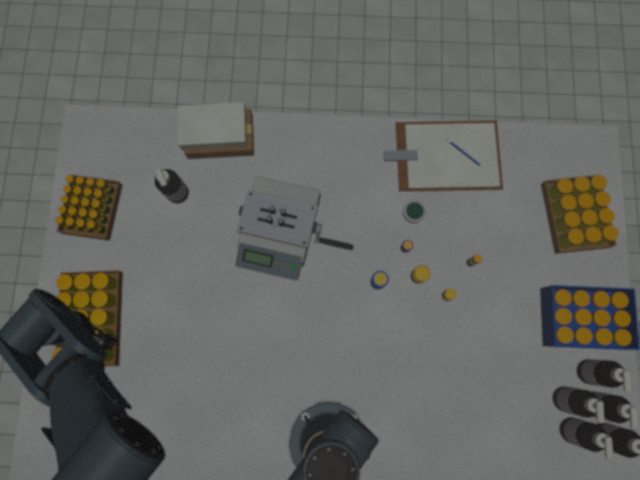

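Candidates in the scene and top views:
- (182,305) / (421,274): largest cap, yellow balm.
- (135,316) / (449,295): same kind, but smaller.
- (227,279) / (379,280): blue, so excluded.
- (219,325) / (407,246): purple, so excluded.
- (114,352) / (476,260): slim roll-on.

The one at (182,305) is the larger of the non-blue, non-purple jars, so it fits. I'll confirm it in a crop and take the first measurements.

```bash
python3 - <<'E'
from h import *
S=dict(np.load('pics/scene0.png.npz'));T=dict(np.load('pics/top0.png.npz'))
a=cv2.resize(S['image'][250:380,90:250],None,fx=2.5,fy=2.5,interpolation=cv2.INTER_CUBIC)
b=cv2.resize(S['image'][210:310,270:440],None,fx=4.7,fy=4.7,interpolation=cv2.INTER_CUBIC)[:, :800]
c=cv2.resize(T['image'][170:285,230:360],None,fx=3,fy=3,interpolation=cv2.INTER_CUBIC)[:325]
d=np.zeros((600,800,3),np.uint8)
b=cv2.resize(S['image'][215:310,270:440],(400,224),interpolation=cv2.INTER_CUBIC)
c=cv2.resize(T['image'][170:285,230:360],(400,354),interpolation=cv2.INTER_CUBIC)
d[:325,:400]=a[:325,:400]; d[:224,400:]=b; d[240:594,400:]=c
cv2.imwrite('pics/crop1.png',d[:,:,::-1])
for n,s in(('scene',S),('top',T)):
    h=cv2.cvtColor(s['image'],cv2.COLOR_RGB2HSV)
    m=cv2.inRange(h,(8,130,90),(30,255,255))
    k,l,st,ce=cv2.connectedComponentsWithStats(m)
    for i in range(1,k):
        x,y=ce[i]
        if st[i,4]>15 and ((n=='scene' and 90<x<260 and 240<y<390)or(n=='top' and 360<x<500 and 220<y<320)): print(n,st[i],ce[i].round(1), onz(s,x,y,.075 if n=='top' else .06).round(3))
E
```

```text
scene [218 267  14   8  79] [224.9 270.3] [ 0.42  -0.114  0.06 ]
scene [170 292  21  13 224] [180.  298.1] [ 0.445 -0.233  0.06 ]
scene [125 307  15  10 113] [132.3 311.6] [ 0.422 -0.323  0.06 ]
scene [213 316  10   7  50] [217.9 319.2] [ 0.552 -0.206  0.06 ]
scene [104 339  13   9  82] [109.8 342.7] [ 0.479 -0.385  0.06 ]
top [404 242   7   6  33] [407.4 244.5] [ 0.537 -0.199  0.075]
top [474 255   8   8  43] [477.2 258.4] [ 0.506 -0.391  0.075]
top [413 266  17  16 208] [421.1 273.4] [ 0.458 -0.237  0.075]
top [375 274  11  10  87] [380.2 278.4] [ 0.439 -0.126  0.075]
top [445 289  11  11  89] [449.9 293.8] [ 0.405 -0.315  0.075]
```

View pics/crop1.png

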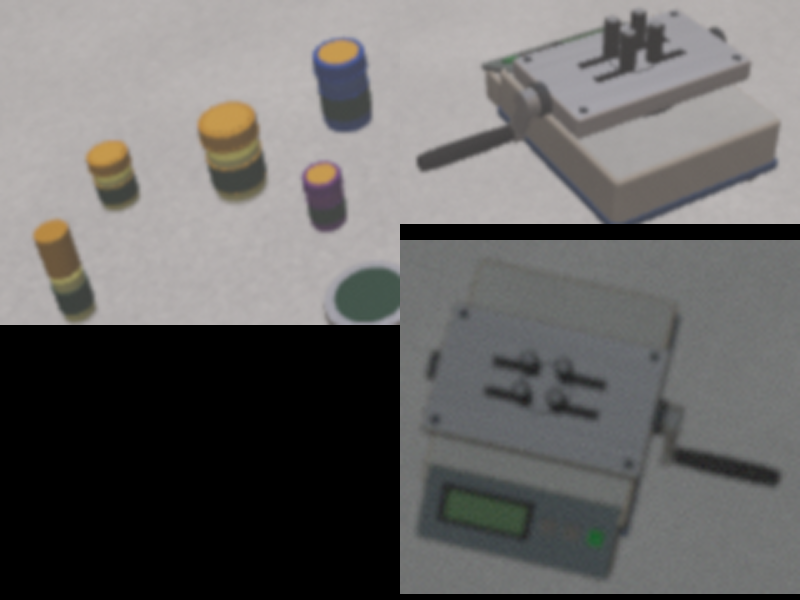

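The crop shows the jar at scene (182,305): large gold cap, yellow band, dark green label. Its small twin is at (135,316), and the others are blue, purple or slim. The tester's crank handle points right (-y) and sits low towards the console, with the ends at about (319,240) and (353,247) in the top view.

```bash
python3 - <<'E'
from h import *
S=dict(np.load('pics/scene0.png.npz'));T=dict(np.load('pics/top0.png.npz'))
sc=[((312.9,207.7),(347.8,261.7)),((304.1,242.8),(324.4,240.5)),((241,228.2),(386.9,220.5)),((250.5,193.7),(416.6,241.8))]
P=[]
for t,s in sc:
    p,e=tri(T,t,S,s); q=onz(T,*t,.106);P.append(q); print('screw',p.round(3),round(e,4),'plane',q.round(3),onz(S,*s,.106).round(3))
P=np.array(P); c=P.mean(0); yv=(P[2]+P[3]-P[0]-P[1])/2; xv=(P[0]+P[3]-P[1]-P[2])/2
print('c',c,'len',np.linalg.norm(yv),np.linalg.norm(xv),'yaw',np.degrees(np.arctan2(-yv[0],yv[1])),np.degrees(np.arctan2(xv[1],xv[0])))
# handle
for n,s,b in(('T',T,(322,230,365,260)),('S',S,(270,255,330,295))):
    g=cv2.cvtColor(s['image'],cv2.COLOR_RGB2GRAY); x0,y0,x1,y1=b
    m=(g[y0:y1,x0:x1]<(60 if n=='T' else 75)).astype(np.uint8)
    k,l,st,ce=cv2.connectedComponentsWithStats(m); i=1+np.argmax(st[1:,4])
    pts=np.argwhere(l==i)[:,::-1].astype(np.float32)+[x0,y0]
    print(n,st[i],cv2.minAreaRect(pts.astype(np.float32)))
    cc=pts.mean(0); u=np.linalg.svd(pts-cc,full_matrices=False)[2][0]; pr=(pts-cc)@u
    print('ends',cc+u*pr.min(),cc+u*pr.max(), 'med',np.median(g[y0:y1,x0:x1]),g[y0:y1,x0:x1].min())
# jar
print(tri(T,(421.1,273.4),S,(180,298.1)))
E
```

```text
screw [0.624 0.067 0.107] 0.0036 plane [0.623 0.066 0.106] [0.623 0.07  0.106]
screw [0.525 0.087 0.105] 0.0042 plane [0.524 0.085 0.106] [0.527 0.088 0.106]
screw [0.558 0.261 0.107] 0.0044 plane [0.557 0.259 0.106] [0.558 0.264 0.106]
screw [0.661 0.244 0.1  ] 0.0098 plane [0.655 0.24  0.106] [0.668 0.242 0.106]
c [0.58961388 0.1626024  0.106     ] len 0.17702664626505324 0.10068911954628758 yaw -10.720014202596827 -11.079490221090543
T [  0   9  31  10 144] ((336.8823547363281, 243.52938842773438), (31.021059036254883, 4.772470474243164), 12.528807640075684)
ends [321.73507344 240.18139052] [352.00676976 246.96981154] med 115.0 35
S [  8  14  40  17 205] ((297.873291015625, 277.54522705078125), (5.246847152709961, 41.100303649902344), 70.34617614746094)
ends [317.28520879 270.82464048] [278.43610246 284.26092798] med 176.0 66
(array([ 0.45850976, -0.23786423,  0.0712001 ]), np.float64(0.0004227623218436626))
```

```bash
python3 - <<'E'
from h import *
S=dict(np.load('pics/scene0.png.npz'));T=dict(np.load('pics/top0.png.npz'))
yw=np.radians(-10.9); X=np.array([np.cos(yw),np.sin(yw),0]);Y=np.array([-np.sin(yw),np.cos(yw),0]); C=np.array([.590,.1635,.106])
for t,s in(((352,247),(278.4,284.3)),((319,239.6),(319.5,270.1)),((336.5,243.5),(297.5,277.6))):
    p,e=tri(T,t,S,s); d=p-C; r=[d@X,d@Y,p[2]-.0945]; print(p.round(4),round(e,4),'tester',np.round(r,4),'rad',np.hypot(r[0],r[2]),'ang',np.degrees(np.arctan2(-r[0],r[2])))
# post tops in top crop
for p in((530,357),(564,366),(521,386),(557,397)):
    q=onz(T,230+(p[0]-400)/3.077,170+(p[1]-240)/3.077,.147)-C; print('post',q@X,q@Y)
E
```

```text
[ 0.5285 -0.0471  0.0498] 0.0019 tester [-0.0206 -0.2184 -0.0447] rad 0.049196794473699186 ang 155.21789237512456
[0.5476 0.0495 0.0517] 0.0091 tester [-0.0201 -0.12   -0.0428] rad 0.04728675983289331 ang 154.8641144924557
[ 0.5371 -0.0023  0.0506] 0.0039 tester [-0.0206 -0.1728 -0.0439] rad 0.04849242113663718 ang 154.82789780358183
post 0.01439830334169304 0.012807423026790004
post 0.013383415226223083 -0.017839857484803764
post -0.012445575430461403 0.013971205353870463
post -0.014744995121501238 -0.018674219565814536
```

```bash
cat >> h.py <<'E'
from scipy.spatial.transform import Rotation as R
yw=np.radians(-10.9); X=np.array([np.cos(yw),np.sin(yw),0]);Y=np.array([-np.sin(yw),np.cos(yw),0]); C=np.array([.590,.1635,.106])
Rt=np.stack([Y,X,[0,0,-1]],1)   # goal tool axes: tool x=tester y, tool y=tester x
def tw(x,y,z): # tester mm (z above work surface) -> world
    return C*[1,1,0]+X*x/1e3+Y*y/1e3+np.array([0,0,z/1e3])
def go(p):
    s=telemetry.sense(); r=R.from_quat(s['tool_rot'])
    d=r.inv().apply(np.array(p)-s['tcp_pos'])*1e3; w=np.degrees((r.inv()*R.from_matrix(Rt)).as_rotvec())
    e=s['tcp_pos']-C; print('t',round(s['t'],2),'shift',d.round(1),'turn',w.round(1),'now tester mm',(np.array([e@X,e@Y,s['tcp_pos'][2]])*1e3).round(1),'F',s['force'].round(1),'gap',round(s['finger_gap'],3),'gf',round(s['gripper_force'],1))
E
python3 -c "
from h import *
print(tw(-21,-178,0)); go(tw(-21,-178,150))"
```

```text
[ 0.53571988 -0.00731765  0.        ]
t 0.1 shift [-487.1 -400.8   81. ] turn [-0.1  0.1 75.5] now tester mm [-392.   332.3  230.4] F [-0.8 -0.2  0.2] gap 0.999 gf 0.0
```

move_arm(commands="-44 -36 0 0 0 10 1; -88 -72 0 0 0 20 1; -132 -108 0 0 0 30 1; -176 -144 0 0 0 40 1; -220 -180 0 0 0 50 1", grip_force=30)

```text
t: 0.72
tcp_pos: [0.3901, 0.3057, 0.2311]
tool_rot: [0.614, 0.789, -0.0, -0.0]
force: [1.0, -0.3, 0.3]
finger_gap: 1.002
gripper_force: 0.0
```

```bash
python3 -c "
from h import *
go(tw(-21,-178,150))"
```

```text
t 0.72 shift [-339.3   64.    81.1] turn [-0.   0.  25.2] now tester mm [-223.2  101.9  231.1] F [ 1.  -0.3  0.3] gap 1.002 gf 0.0
```

move_arm(commands="-58 11 0 0 0 6 1; -116 22 0 0 0 12 1; -174 33 5 0 0 18 1; -232 44 10 0 0 25 1; -290 54 20 0 0 25.2 1")

```text
t: 1.35
tcp_pos: [0.5158, 0.0385, 0.2112]
tool_rot: [0.77, 0.638, 0.0, 0.0]
force: [-0.1, 0.6, -0.3]
finger_gap: 1.003
gripper_force: 0.0
```

```bash
python3 -c "
from h import *
go(tw(-21,-178,150))"
```

```text
t 1.35 shift [-41.3  28.1  61.3] turn [ 0.  -0.   0.2] now tester mm [ -49.3 -136.8  211.2] F [-0.1  0.6 -0.3] gap 1.003 gf 0.0
```

move_arm(commands="-30 20 40 0 0 0 1; -41 28 61 0 0 0 1; -41 28 85 0 0 0 1; -41 28 85 0 0 0 1; -41 28 85 0 0 0 1")

```text
t: 1.98
tcp_pos: [0.5351, -0.0049, 0.1268]
tool_rot: [0.769, 0.639, 0.0, 0.0]
force: [1.2, 1.0, 0.4]
finger_gap: 1.0
gripper_force: 0.0
```

```bash
python3 - <<'E'
from h import *
go(tw(-21,-178,31))
s=shot('scene','s2.png'); t=shot('top','t2.png')
d=np.concatenate([cv2.resize(s['image'][190:340,240:440],(400,300),interpolation=cv2.INTER_CUBIC),cv2.resize(t['image'][180:300,270:430],(400,300),interpolation=cv2.INTER_CUBIC)],1)
cv2.imwrite('pics/crop2.png',d[:,:,::-1])
E
```

```text
t 1.98 shift [-2.2  1.  95.8] turn [ 0.  -0.   0.3] now tester mm [ -22.  -175.8  126.8] F [1.2 1.  0.4] gap 1.0 gf 0.0
```

View pics/crop2.png

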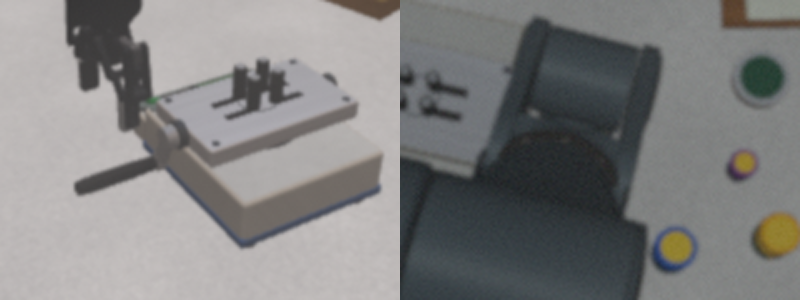

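The fingers straddle the handle sleeve: in the left half of the crop the fingertips are at about (88,90) and (130,125), with the handle below. Next I descend and close.

move_arm(commands="-2 1 35 0 0 0 1; -2 1 70 0 0 0 1; -2 1 96 0 0 0 1; -2 1 96 0 0 0 1; -2 1 96 0 0 0 -0.2")

```text
t: 2.7
tcp_pos: [0.5365, -0.0073, 0.0316]
tool_rot: [0.769, 0.639, 0.001, 0.001]
force: [-0.0, 0.1, -0.3]
finger_gap: 0.815
gripper_force: 0.0
```

move_arm(commands="0 0 0 0 0 0 -1; 0 0 0 0 0 0 -1; 0 0 0 0 0 0 -1; 0 0 0 0 0 0 -1; 0 0 0 0 0 0 -1", grip_force=30)

```text
t: 3.32
tcp_pos: [0.5357, -0.0073, 0.0308]
tool_rot: [0.77, 0.639, 0.0, 0.0]
force: [-0.4, -0.6, 6.8]
finger_gap: 0.197
gripper_force: 29.4
```

```bash
python3 -c "
from h import *
go(tw(-21,-178,31))"
```

```text
t 3.33 shift [-0.   0.  -0.2] turn [ 0.  -0.   0.3] now tester mm [ -21.  -178.    30.8] F [-0.4 -0.6  6.8] gap 0.197 gf 29.4
```

```bash
cat >> h.py <<'E'
def circ(th0,step,n,g=-1,r=50):
    P=lambda a:np.array([-r*np.sin(np.radians(a)),-r*np.cos(np.radians(a))]) # tool y,z
    c=P(th0); a=th0
    for i in range(n):
        rows=[np.round(2*(P(a+step*(k+1))-c))/2 for k in range(5)]
        print(round(a,1),'; '.join('0 %g %g 0 0 0 %g'%(q[0],q[1],g) for q in rows)); c=c+rows[-1]; a+=5*step
E
python3 -c "
from h import *
circ(154.9,22.5,7)"
```

```text
154.9 0 19 4.5 0 0 0 -1; 0 38 1.5 0 0 0 -1; 0 55 -8.5 0 0 0 -1; 0 66.5 -24 0 0 0 -1; 0 71 -43 0 0 0 -1
267.4 0 -3 -19.5 0 0 0 -1; 0 -13 -36 0 0 0 -1; 0 -28.5 -47.5 0 0 0 -1; 0 -47.5 -52 0 0 0 -1; 0 -67 -49.5 0 0 0 -1
379.9 0 -16.5 10.5 0 0 0 -1; 0 -28 26 0 0 0 -1; 0 -32.5 45 0 0 0 -1; 0 -30 64 0 0 0 -1; 0 -19.5 81 0 0 0 -1
492.4 0 15.5 11.5 0 0 0 -1; 0 34.5 16 0 0 0 -1; 0 53.5 13 0 0 0 -1; 0 70.5 3 0 0 0 -1; 0 82 -12.5 0 0 0 -1
604.9 0 4.5 -19 0 0 0 -1; 0 1.5 -38.5 0 0 0 -1; 0 -8.5 -55 0 0 0 -1; 0 -24 -66.5 0 0 0 -1; 0 -43 -71 0 0 0 -1
717.4 0 -19.5 2.5 0 0 0 -1; 0 -36 13 0 0 0 -1; 0 -47.5 28.5 0 0 0 -1; 0 -52 47.5 0 0 0 -1; 0 -49.5 66.5 0 0 0 -1
829.9 0 10.5 17 0 0 0 -1; 0 26 28.5 0 0 0 -1; 0 45 33 0 0 0 -1; 0 64 30 0 0 0 -1; 0 81 20 0 0 0 -1
```

move_arm(commands="0 19 4.5 0 0 0 -1; 0 38 1.5 0 0 0 -1; 0 55 -8.5 0 0 0 -1; 0 66.5 -24 0 0 0 -1; 0 71 -43 0 0 0 -1")

```text
t: 3.95
tcp_pos: [0.6054, -0.0206, 0.0718]
tool_rot: [0.77, 0.638, -0.001, -0.001]
force: [1.1, -0.7, -6.3]
finger_gap: 0.201
gripper_force: 30.1
```

```bash
python3 -c "
from h import *
go(tw(50,-178,77.8))"
```

```text
t 3.95 shift [-0.1  0.1 -6. ] turn [-0.1  0.   0.3] now tester mm [  49.9 -177.9   71.8] F [ 1.1 -0.7 -6.3] gap 0.201 gf 30.1
```

move_arm(commands="0 -3 -19.5 0 0 0 -1; 0 -13 -36 0 0 0 -1; 0 -28.5 -47.5 0 0 0 -1; 0 -47.5 -52 0 0 0 -1; 0 -67 -49.5 0 0 0 -1")

```text
t: 4.58
tcp_pos: [0.5399, -0.008, 0.1241]
tool_rot: [0.77, 0.638, 0.002, 0.002]
force: [9.7, 0.1, -17.2]
finger_gap: 0.202
gripper_force: 29.6
```

move_arm(commands="0 -16.5 10.5 0 0 0 -1; 0 -28 26 0 0 0 -1; 0 -32.5 45 0 0 0 -1; 0 -30 64 0 0 0 -1; 0 -19.5 81 0 0 0 -1")

```text
t: 5.2
tcp_pos: [0.5193, -0.0041, 0.0432]
tool_rot: [0.77, 0.639, 0.0, 0.0]
force: [3.5, -1.1, 7.0]
finger_gap: 0.198
gripper_force: 32.0
```

```bash
python3 -c "
from h import *
go(tw(-50*np.sin(np.radians(492.4)),-178,75.5+50*np.cos(np.radians(492.4))))"
```

```text
t 5.2 shift [-0.   0.8  1.4] turn [0.  0.  0.3] now tester mm [ -37.7 -178.    43.2] F [ 3.5 -1.1  7. ] gap 0.198 gf 32.0
```

move_arm(commands="0 15.5 11.5 0 0 0 -1; 0 34.5 16 0 0 0 -1; 0 53.5 13 0 0 0 -1; 0 70.5 3 0 0 0 -1; 0 82 -12.5 0 0 0 -1")

```text
t: 5.82
tcp_pos: [0.5997, -0.0196, 0.053]
tool_rot: [0.77, 0.639, -0.001, -0.001]
force: [1.0, -1.4, -7.5]
finger_gap: 0.203
gripper_force: 31.1
```

move_arm(commands="0 4.5 -19 0 0 0 -1; 0 1.5 -38.5 0 0 0 -1; 0 -8.5 -55 0 0 0 -1; 0 -24 -66 0 0 0 -1; 0 -43 -70.5 0 0 0 -1")

```text
t: 6.45
tcp_pos: [0.5589, -0.0117, 0.1267]
tool_rot: [0.77, 0.639, 0.001, 0.002]
force: [4.7, -0.6, -9.9]
finger_gap: 0.206
gripper_force: 30.9
```

move_arm(commands="0 -19.5 2.5 0 0 0 -1; 0 -36 13 0 0 0 -1; 0 -47.5 28.5 0 0 0 -1; 0 -52 47.5 0 0 0 -1; 0 -49.5 66.5 0 0 0 -1")

```text
t: 7.08
tcp_pos: [0.5099, -0.0023, 0.0598]
tool_rot: [0.77, 0.639, 0.001, 0.001]
force: [4.9, -1.6, 4.5]
finger_gap: 0.206
gripper_force: 32.4
```

```bash
python3 - <<'E'
from h import *
go(tw(-50*np.sin(np.radians(829.9)),-178,75.5+50*np.cos(np.radians(829.9))))
s=shot('scene','s3.png')
d=cv2.resize(s['image'][190:320,260:430],None,fx=4,fy=4,interpolation=cv2.INTER_CUBIC); cv2.imwrite('pics/crop3.png',d[:,:,::-1])
E
```

```text
t 7.08 shift [-0.   0.2  1.4] turn [ 0.2 -0.   0.3] now tester mm [ -47.3 -178.    59.8] F [ 4.9 -1.6  4.5] gap 0.206 gf 32.4
```

View pics/crop3.png

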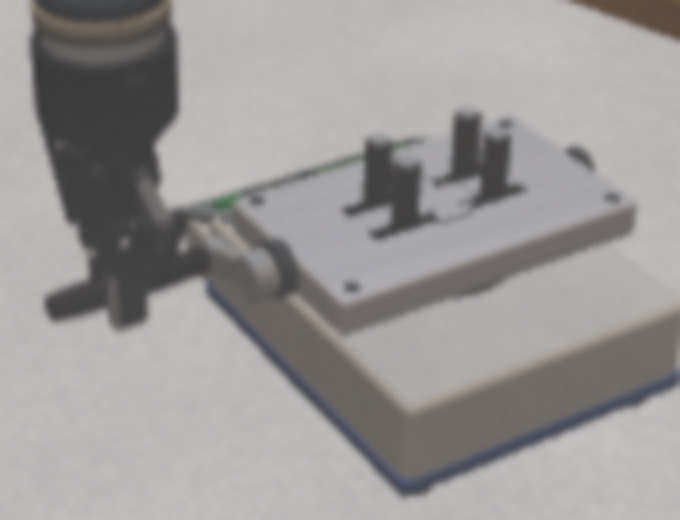

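The posts have moved well apart: the pairs are at crop (378,145)/(405,165) and (467,115)/(497,135), and the gripper is still on the handle. One last winding call takes it to about 942°, then I release.

move_arm(commands="0 10.5 17 0 0 0 -1; 0 26 28.5 0 0 0 -1; 0 45 33 0 0 0 -1; 0 64 30 0 0 0 -1; 0 81 20 0 0 0 -1")

```text
t: 7.75
tcp_pos: [0.5849, -0.0167, 0.0361]
tool_rot: [0.769, 0.639, -0.003, -0.004]
force: [1.8, -1.7, -11.5]
finger_gap: 0.202
gripper_force: 31.1
```

move_arm(commands="0 0 0 0 0 0 -1; 0 0 0 0 0 0 1; 0 0 0 0 0 0 1; 0 0 0 0 0 0 1; 0 0 0 0 0 0 1")

```text
t: 8.38
tcp_pos: [0.5894, -0.0172, 0.0386]
tool_rot: [0.77, 0.639, 0.0, 0.0]
force: [0.3, -0.6, -0.0]
finger_gap: 1.0
gripper_force: 0.0
```

```bash
python3 -c "
from h import *
go(tw(34,-178,38.4)); go([.4585,-.2375,.16])"
```

```text
t 8.38 shift [-0.4  0.4  0.2] turn [ 0.  -0.   0.3] now tester mm [  33.6 -177.6   38.6] F [ 0.3 -0.6 -0. ] gap 1.0 gf 0.0
t 8.38 shift [-240.6  -88.1 -121.4] turn [ 0.  -0.   0.3] now tester mm [  33.6 -177.6   38.6] F [ 0.3 -0.6 -0. ] gap 1.0 gf 0.0
```

move_arm(commands="0 0 -40 0 0 0 1; 0 0 -90 0 0 0 1; 0 0 -122 0 0 0 1; -50 -18 -122 0 0 0 1; -105 -38 -122 0 0 0 1")

```text
t: 9.0
tcp_pos: [0.5329, -0.114, 0.1612]
tool_rot: [0.769, 0.64, 0.0, 0.001]
force: [1.0, -1.3, 0.5]
finger_gap: 1.001
gripper_force: 0.0
```

move_arm(commands="-50 -18 0 0 0 0 1; -100 -37 0 0 0 0 1; -136 -50 0 0 0 0 1; -136 -50 0 0 0 0 1; -136 -50 0 0 0 0 1")

```text
t: 9.62
tcp_pos: [0.4586, -0.2376, 0.1603]
tool_rot: [0.77, 0.638, 0.0, -0.0]
force: [-0.8, 0.5, -0.4]
finger_gap: 0.995
gripper_force: 0.0
```

```bash
python3 - <<'E'
from h import *
go([.4585,-.2375,.032])
s=shot('scene','s4.png'); t=shot('top','t4.png')
h=cv2.cvtColor(s['image'],cv2.COLOR_RGB2HSV); m=cv2.inRange(h,(8,130,90),(30,255,255))
k,l,st,ce=cv2.connectedComponentsWithStats(m); print([(st[i].tolist(),ce[i].round(1).tolist()) for i in range(1,k) if st[i,4]>15 and ce[i][0]<260])
d=np.concatenate([cv2.resize(s['image'][220:370,90:290],(480,360),interpolation=cv2.INTER_CUBIC),cv2.resize(t['image'][170:282,230:330],(320,360),interpolation=cv2.INTER_CUBIC)],1); cv2.imwrite('pics/crop4.png',d[:,:,::-1])
E
```

```text
t 9.62 shift [ 0.000e+00 -1.000e-01  1.283e+02] turn [-0.  -0.   0.2] now tester mm [ -53.2 -418.7  160.3] F [-0.8  0.5 -0.4] gap 0.995 gf 0.0
[([218, 267, 14, 8, 79], [224.9, 270.2]), ([170, 292, 21, 13, 225], [180.1, 298.1]), ([125, 307, 15, 10, 114], [132.3, 311.6]), ([213, 316, 10, 7, 51], [217.8, 319.2]), ([104, 339, 13, 9, 81], [109.8, 342.7])]
```

View pics/crop4.png

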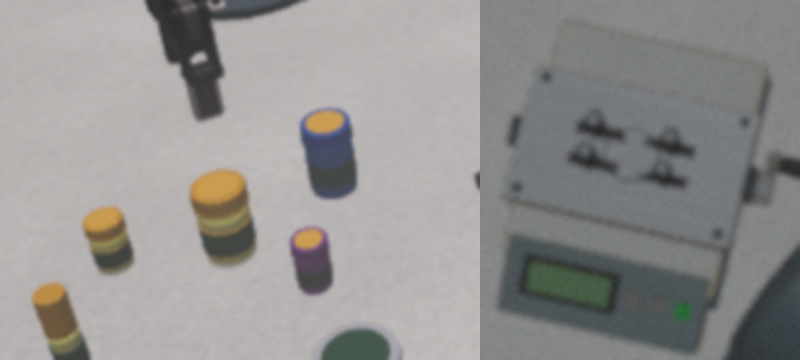

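The jar stands untouched at crop (222,215), with the gripper above and behind it, and the posts are wide apart around the engraved ring. Next I descend so the pads meet the body below the cap.

move_arm(commands="0 0 50 0 0 0 1; 0 0 100 0 0 0 1; 0 0 138 0 0 0 1; 0 0 138 0 0 0 1; 0 0 138 0 0 0 0")

```text
t: 10.35
tcp_pos: [0.4596, -0.2378, 0.0232]
tool_rot: [0.769, 0.639, 0.0, 0.001]
force: [0.4, 0.3, -0.2]
finger_gap: 0.819
gripper_force: 0.0
```

move_arm(commands="0 0 0 0 0 0 -1; 0 0 0 0 0 0 -1; 0 0 0 0 0 0 -1; 0 0 0 0 0 0 -1; 0 0 0 0 0 0 -1", grip_force=30)

```text
t: 10.98
tcp_pos: [0.4598, -0.2387, 0.0242]
tool_rot: [0.77, 0.639, 0.001, 0.002]
force: [0.6, 1.0, 7.6]
finger_gap: 0.524
gripper_force: 29.7
```

move_arm(commands="0 0 -5 0 0 0 -1; 0 0 -20 0 0 0 -1; 0 0 -60 0 0 0 -1; 0 0 -110 0 0 0 -1; 0 0 -170 0 0 0 -1")

```text
t: 11.6
tcp_pos: [0.4577, -0.2375, 0.194]
tool_rot: [0.77, 0.638, -0.0, -0.001]
force: [0.6, -0.8, -1.2]
finger_gap: 0.524
gripper_force: 31.0
```

```bash
python3 - <<'E'
from h import *
go(tw(0,0,192)); s=shot('scene','s5.png')
c=proj(s,telemetry.sense()['tcp_pos']); print(c)
d=cv2.resize(s['image'][150:350,80:300],(440,400),interpolation=cv2.INTER_CUBIC); cv2.imwrite('pics/crop5.png',d[:,:,::-1])
E
```

```text
t 11.6 shift [418.5  56.    2.3] turn [-0.1 -0.   0.3] now tester mm [ -54.1 -418.8  194. ] F [ 0.6 -0.8 -1.2] gap 0.524 gf 31.0
(np.float64(166.65343729605377), np.float64(244.5482713293564))
```

View pics/crop5.png

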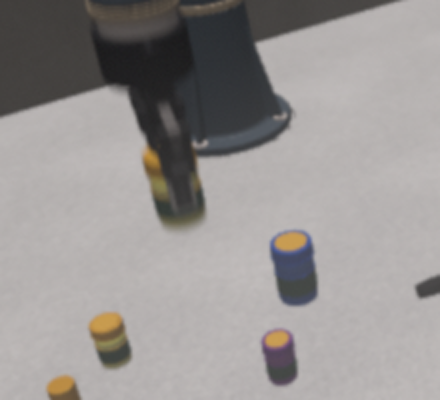

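The jar is lifted, upright in the fingers at crop (178,190), and its neighbours are untouched. Now I carry it over the table, jar bottom about 25 mm above the posts.

move_arm(commands="35 5 -5 0 0 0 -1; 85 12 -10 0 0 0 -1; 140 19 -10 0 0 0 -1; 195 26 -10 0 0 0 -1; 250 34 -10 0 0 0 -1")

```text
t: 12.28
tcp_pos: [0.5382, 0.003, 0.2031]
tool_rot: [0.77, 0.638, 0.0, 0.0]
force: [0.6, -0.9, -0.8]
finger_gap: 0.524
gripper_force: 31.0
```

move_arm(commands="50 7 0 0 0 0 -1; 100 14 0 0 0 0 -1; 145 20 0 0 0 0 -1; 168 22 0 0 0 0 -1; 168 22 0 0 0 0 -1")

```text
t: 12.9
tcp_pos: [0.5905, 0.1634, 0.2024]
tool_rot: [0.769, 0.64, -0.0, 0.0]
force: [0.6, -0.1, -0.7]
finger_gap: 0.524
gripper_force: 31.0
```

```bash
python3 - <<'E'
from h import *
go(tw(0,0,132)); s=shot('scene','s6.png'); t=shot('top','t6.png')
print(proj(s,tw(0,0,106)),proj(t,tw(0,0,106)))
d=np.concatenate([cv2.resize(s['image'][130:290,270:430],(400,400),interpolation=cv2.INTER_CUBIC),cv2.resize(t['image'][140:300,200:360],(400,400),interpolation=cv2.INTER_CUBIC)],1); cv2.imwrite('pics/crop6.png',d[:,:,::-1])
E
```

```text
t 12.9 shift [ 0.1 -0.5 70.4] turn [-0.   0.   0.4] now tester mm [  0.5  -0.  202.4] F [ 0.6 -0.1 -0.7] gap 0.524 gf 31.0
(np.float64(367.4943392856886), np.float64(240.03975060949367)) (np.float64(276.7444409910392), np.float64(217.80726258282428))
```

View pics/crop6.png

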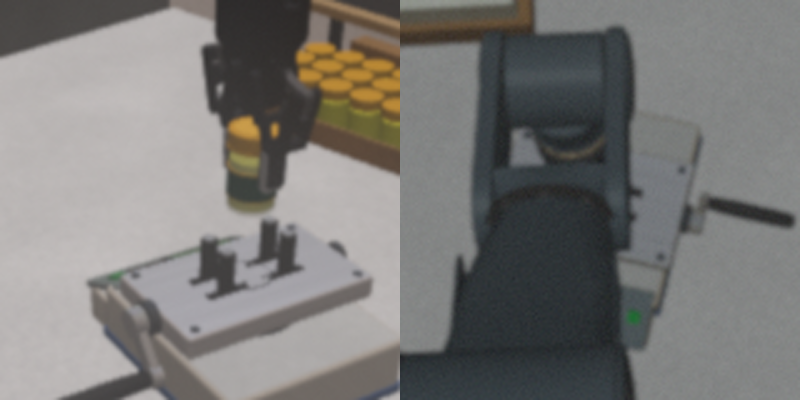

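```bash
python3 - <<'E'
from h import *
s=dict(np.load('pics/s6.png.npz'))
print(proj(s,tw(0,0,147)), proj(s,tw(0,0,179)), [proj(s,tw(a,b,147)) for a in(-14,14) for b in(-33,33)])
g=s['image'].astype(int); gr=g.max(2)
for v in range(205,216): # jar bottom edges: rows
    print(v,gr[v,352:392:1].tolist()[::1])
E
```

```text
(np.float64(368.4497204365728), np.float64(224.45810749036377)) (np.float64(369.2260194929779), np.float64(211.79717646882617)) [(np.float64(352.58962990178225), np.float64(225.47658761069005)), (np.float64(376.8203544506565), np.float64(218.16065642738772)), (np.float64(359.65509303956543), np.float64(231.0745400755871)), (np.float64(384.19971863333626), np.float64(223.4466971189418))]
205 [186, 186, 186, 186, 186, 186, 183, 170, 120, 78, 65, 67, 67, 66, 67, 65, 66, 66, 66, 66, 67, 74, 86, 92, 88, 80, 77, 78, 91, 117, 148, 176, 185, 186, 186, 187, 189, 189, 189, 189]
206 [186, 185, 185, 185, 185, 184, 183, 170, 121, 78, 67, 66, 66, 66, 66, 67, 68, 66, 66, 67, 67, 70, 78, 88, 89, 85, 81, 80, 107, 151, 174, 184, 185, 185, 186, 186, 187, 188, 187, 188]
207 [185, 185, 183, 183, 184, 184, 184, 173, 134, 89, 69, 67, 67, 66, 66, 66, 66, 67, 66, 67, 66, 67, 71, 76, 79, 76, 74, 79, 117, 168, 184, 187, 187, 186, 185, 185, 186, 186, 186, 187]
208 [184, 184, 184, 184, 184, 184, 184, 176, 148, 105, 78, 70, 68, 67, 67, 66, 67, 67, 66, 67, 66, 66, 67, 69, 70, 70, 72, 90, 132, 173, 185, 187, 186, 1
[... 737 characters left out ...]
 111, 111, 114, 122, 145, 171, 181, 183, 183, 184, 184, 184, 184, 185, 185, 186, 185]
213 [183, 183, 183, 183, 184, 184, 184, 184, 177, 161, 145, 133, 123, 119, 117, 116, 115, 115, 115, 115, 115, 115, 116, 117, 120, 129, 142, 161, 178, 183, 184, 184, 184, 184, 184, 184, 185, 184, 184, 184]
214 [183, 182, 182, 183, 183, 183, 185, 184, 181, 175, 165, 154, 145, 138, 132, 127, 124, 124, 123, 122, 123, 123, 127, 131, 138, 149, 161, 174, 181, 185, 185, 185, 184, 184, 183, 183, 183, 184, 184, 184]
215 [182, 182, 182, 183, 184, 183, 183, 184, 184, 182, 178, 173, 166, 157, 152, 147, 146, 144, 144, 143, 143, 145, 146, 150, 156, 163, 172, 179, 183, 185, 185, 185, 185, 183, 184, 184, 184, 185, 185, 185]
```

Jar and post centre agree to under 1 mm in the scene view: jar base at column 370, posts' mean at 369 (expected 369.2 and 368.5). I lower it.

move_arm(commands="0 0 20 0 0 0 -1; 0 0 42 0 0 0 -1; 0 0 58 0 0 0 -1; 0 0 66 0 0 0 -1; 0 0 68 0 0 0 -1")

```text
t: 13.62
tcp_pos: [0.5907, 0.1619, 0.134]
tool_rot: [0.77, 0.638, -0.0, -0.0]
force: [0.5, 0.1, -0.7]
finger_gap: 0.525
gripper_force: 31.0
```

move_arm(commands="0 0 1 0 0 0 -1; 0 0 2 0 0 0 -1; 0 0 3 0 0 0 -1; 0 0 3 0 0 0 -1; 0 0 3 0 0 0 -1")

```text
t: 14.25
tcp_pos: [0.5908, 0.1625, 0.1314]
tool_rot: [0.77, 0.639, 0.0, 0.0]
force: [-0.1, -0.3, -1.2]
finger_gap: 0.524
gripper_force: 31.0
```

```bash
python3 -c "
from h import *
go(tw(0,0,129))"
```

```text
t 14.25 shift [ 0.8 -1.   2.4] turn [ 0.  -0.   0.3] now tester mm [  1.   -0.8 131.4] F [-0.1 -0.3 -1.2] gap 0.524 gf 31.0
```

Not in contact yet, so I lower in 1 mm steps.

move_arm(commands="0 0 1 0 0 0 -1; 0 0 1 0 0 0 -1; 0 0 2 0 0 0 -1; 0 0 2 0 0 0 -1; 0 0 2 0 0 0 -1")

```text
t: 14.88
tcp_pos: [0.5909, 0.1626, 0.1303]
tool_rot: [0.77, 0.639, 0.0, 0.0]
force: [-2.4, 0.1, 5.6]
finger_gap: 0.52
gripper_force: 30.9
```

```bash
python3 -c "
from h import *
go(tw(0,0,129))"
```

```text
t 14.88 shift [ 0.7 -1.   1.3] turn [ 0.  -0.   0.3] now tester mm [  1.   -0.7 130.3] F [-2.4  0.1  5.6] gap 0.52 gf 30.9
```

Contact: +5.6 N at TCP 130.3 mm, so the jar base is at about 106 mm as it should be. I let go and lift clear.

move_arm(commands="0 0 0 0 0 0 0.2; 0 0 0 0 0 0 1; 0 0 0 0 0 0 1; 0 0 0 0 0 0 1; 0 0 0 0 0 0 1")

```text
t: 15.5
tcp_pos: [0.5907, 0.1624, 0.1292]
tool_rot: [0.77, 0.639, -0.0, -0.0]
force: [-0.4, -0.1, -0.4]
finger_gap: 0.997
gripper_force: 0.0
```

move_arm(commands="0 0 -10 0 0 0 1; 0 0 -40 0 0 0 1; 0 0 -90 0 0 0 1; -50 0 -100 0 0 0 1; -110 0 -100 0 0 0 1")

```text
t: 16.12
tcp_pos: [0.5717, 0.054, 0.2319]
tool_rot: [0.769, 0.64, 0.002, 0.002]
force: [1.8, -0.2, -0.6]
finger_gap: 1.002
gripper_force: 0.0
```

```bash
python3 - <<'E'
from h import *
a=np.radians(942.4)
go(tw(-50*np.sin(a),-178,120)); s=shot('scene','s7.png')
h=cv2.cvtColor(s['image'],cv2.COLOR_RGB2HSV); m=cv2.inRange(h,(8,130,90),(30,255,255))[180:260,330:410]
M=cv2.moments(m,True); c=(M['m10']/M['m00']+330,M['m01']/M['m00']+180); print(c,proj(s,tw(0,0,177)))
d=cv2.resize(s['image'][170:300,270:430],None,fx=4,fy=4,interpolation=cv2.INTER_CUBIC); cv2.imwrite('pics/crop7.png',d[:,:,::-1])
E
```

```text
t 16.12 shift [-67.3  29.8 112.1] turn [ 0.3 -0.   0.4] now tester mm [   2.7 -111.   231.9] F [ 1.8 -0.2 -0.6] gap 1.002 gf 0.0
(369.57342657342656, 212.020979020979) (np.float64(369.1766825177201), np.float64(212.60183033951822))
```

View pics/crop7.png

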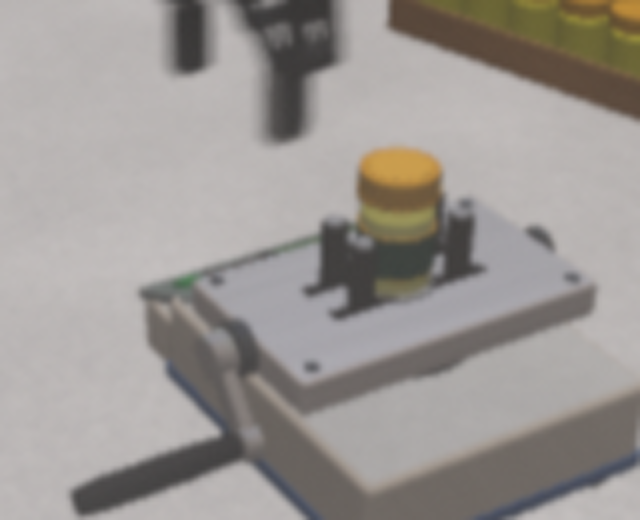

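The jar stands upright between the four posts on the ring (crop (400,220)), with the cap within 1 px of the expected centre. The handle is low on the +x side, ending at crop (80,500). I go back to it.

move_arm(commands="-40 15 30 0 0 0 1; -67 30 60 0 0 0 1; -67 31 100 0 0 0 1; -67 31 150 0 0 0 1; -67 31 193 0 0 0 1")

```text
t: 16.8
tcp_pos: [0.5889, -0.0174, 0.0354]
tool_rot: [0.77, 0.638, 0.0, 0.0]
force: [-0.4, 0.9, 0.4]
finger_gap: 1.0
gripper_force: 0.0
```

move_arm(commands="0 0 0 0 0 0 1; 0 0 0 0 0 0 -1; 0 0 0 0 0 0 -1; 0 0 0 0 0 0 -1; 0 0 0 0 0 0 -1", grip_force=30)

```text
t: 17.42
tcp_pos: [0.5885, -0.0171, 0.0374]
tool_rot: [0.77, 0.639, 0.0, 0.0]
force: [-1.2, -0.1, 3.3]
finger_gap: 0.202
gripper_force: 29.1
```

```bash
python3 -c "
from h import *
a=np.radians(942.4)
go(tw(-50*np.sin(a),-178,75.5+50*np.cos(a)))
circ(942.4,-22.5,4)"
```

```text
t 17.43 shift [-0.3  1.1 -1.2] turn [0.  0.  0.3] now tester mm [  32.6 -177.7   37.4] F [-1.2 -0.1  3.3] gap 0.202 gf 29.1
942.4 0 -16.5 10 0 0 0 -1; 0 -36 13 0 0 0 -1; 0 -55 8.5 0 0 0 -1; 0 -70.5 -3 0 0 0 -1; 0 -80.5 -20 0 0 0 -1
829.9 0 -3 -19 0 0 0 -1; 0 1.5 -38 0 0 0 -1; 0 13 -54 0 0 0 -1; 0 30 -64 0 0 0 -1; 0 49 -67 0 0 0 -1
717.4 0 19 5 0 0 0 -1; 0 34.5 16.5 0 0 0 -1; 0 45 33 0 0 0 -1; 0 47.5 52.5 0 0 0 -1; 0 43 71.5 0 0 0 -1
604.9 0 -11.5 15.5 0 0 0 -1; 0 -28 25.5 0 0 0 -1; 0 -47.5 28.5 0 0 0 -1; 0 -66.5 24 0 0 0 -1; 0 -82 12.5 0 0 0 -1
```

```bash
python3 -c "
from h import *
circ(940.3,-19.8,4)"
```

```text
940.3 0 -15 8.5 0 0 0 -1; 0 -31.5 12 0 0 0 -1; 0 -48.5 9 0 0 0 -1; 0 -63.5 1 0 0 0 -1; 0 -75 -12 0 0 0 -1
841.3 0 -6.5 -16 0 0 0 -1; 0 -7 -33.5 0 0 0 -1; 0 -1.5 -49.5 0 0 0 -1; 0 9 -63 0 0 0 -1; 0 23.5 -72.5 0 0 0 -1
742.3 0 17 -3.5 0 0 0 -1; 0 34 -1.5 0 0 0 -1; 0 49.5 6.5 0 0 0 -1; 0 61 19 0 0 0 -1; 0 68 35 0 0 0 -1
643.3 0 1 17 0 0 0 -1; 0 -4 33.5 0 0 0 -1; 0 -14 47.5 0 0 0 -1; 0 -28.5 57 0 0 0 -1; 0 -45 61 0 0 0 -1
```

move_arm(commands="0 -15 8.5 0 0 0 -1; 0 -31.5 12 0 0 0 -1; 0 -48.5 9 0 0 0 -1; 0 -63.5 1 0 0 0 -1; 0 -75 -12 0 0 0 -1")

```text
t: 18.05
tcp_pos: [0.515, -0.0032, 0.0489]
tool_rot: [0.77, 0.638, 0.001, 0.0]
force: [5.1, 0.8, -3.4]
finger_gap: 0.202
gripper_force: 30.3
```

```bash
python3 -c "
from h import *
a=np.radians(841.3)
go(tw(-50*np.sin(a),-178,75.5+50*np.cos(a)))"
```

```text
t 18.05 shift [-0.1 -0.6 -0.7] turn [ 0.1 -0.   0.2] now tester mm [ -42.1 -177.9   48.9] F [ 5.1  0.8 -3.4] gap 0.202 gf 30.3
```

move_arm(commands="0 -6.5 -16 0 0 0 -1; 0 -7 -33.5 0 0 0 -1; 0 -1.5 -49.5 0 0 0 -1; 0 9 -63 0 0 0 -1; 0 23.5 -72.5 0 0 0 -1")

```text
t: 18.68
tcp_pos: [0.5349, -0.0069, 0.1212]
tool_rot: [0.769, 0.639, -0.002, -0.003]
force: [2.1, 2.0, -15.3]
finger_gap: 0.203
gripper_force: 29.6
```

```bash
python3 -c "
from h import *
a=np.radians(742.3)
go(tw(-50*np.sin(a),-178,75.5+50*np.cos(a)))"
```

```text
t 18.68 shift [-0.2  2.9 -0.6] turn [-0.4 -0.   0.3] now tester mm [ -21.9 -177.8  121.2] F [  2.1   2.  -15.3] gap 0.203 gf 29.6
```

move_arm(commands="0 17 -3.5 0 0 0 -1; 0 34 -1.5 0 0 0 -1; 0 49.5 6.5 0 0 0 -1; 0 61 19 0 0 0 -1; 0 68 35 0 0 0 -1")

```text
t: 19.3
tcp_pos: [0.6048, -0.0203, 0.0854]
tool_rot: [0.769, 0.639, -0.0, -0.0]
force: [-3.4, 1.0, 3.4]
finger_gap: 0.203
gripper_force: 31.3
```

move_arm(commands="0 1 17 0 0 0 -1; 0 -4 33.5 0 0 0 -1; 0 -14 47.5 0 0 0 -1; 0 -28.5 57 0 0 0 -1; 0 -45 61 0 0 0 -1")

```text
t: 19.92
tcp_pos: [0.5632, -0.0123, 0.0255]
tool_rot: [0.77, 0.638, 0.002, 0.003]
force: [4.2, 1.5, 15.5]
finger_gap: 0.205
gripper_force: 32.4
```

move_arm(commands="0 0 0 0 0 0 -1; 0 0 0 0 0 0 -1; 0 0 0 0 0 0 -1; 0 0 0 0 0 0 -1; 0 0 0 0 0 0 -1")

```text
t: 20.55
tcp_pos: [0.5608, -0.0118, 0.0253]
tool_rot: [0.77, 0.639, 0.0, 0.0]
force: [-2.0, 2.3, 12.5]
finger_gap: 0.204
gripper_force: 32.1
```

```bash
python3 - <<'E'
from h import *
a=np.radians(544.3)
go(tw(-50*np.sin(a),-178,75.5+50*np.cos(a))); s=shot('scene','s8.png')
h=cv2.cvtColor(s['image'],cv2.COLOR_RGB2HSV); m=cv2.inRange(h,(8,130,90),(30,255,255))[180:260,330:410]
M=cv2.moments(m,True); c=(M['m10']/M['m00']+330,M['m01']/M['m00']+180); print(c)
d=cv2.resize(s['image'][170:310,270:430],None,fx=4,fy=4,interpolation=cv2.INTER_CUBIC); cv2.imwrite('pics/crop8.png',d[:,:,::-1])
E
```

```text
t 20.55 shift [-0.3 -0.8 -0.3] turn [ 0.1 -0.   0.3] now tester mm [   4.5 -177.7   25.3] F [-2.   2.3 12.5] gap 0.204 gf 32.1
(369.95104895104896, 211.86013986013987)
```

View pics/crop8.png

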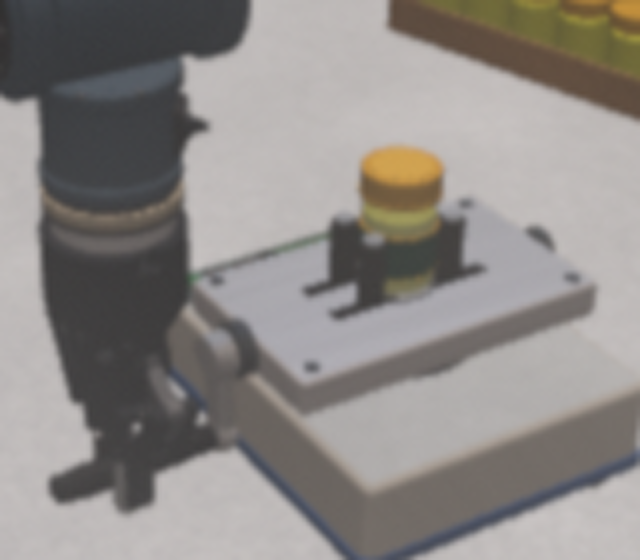

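All four posts touch the jar, which is still upright and centred (cap (370.0,211.9), moved 0.4 px). The crank is at about 545° = 9.5 rad, roughly 1.7–1.9 rad past touch and so snug. I release and back away.

move_arm(commands="0 0 0 0 0 0 0.2; 0 0 0 0 0 0 1; 0 0 0 0 0 0 1; 0 0 0 0 0 0 1; 0 0 0 0 0 0 1")

```text
t: 21.22
tcp_pos: [0.5606, -0.012, 0.0246]
tool_rot: [0.77, 0.639, -0.0, -0.0]
force: [0.1, 0.3, 0.5]
finger_gap: 0.996
gripper_force: 0.0
```

move_arm(commands="0 0 -30 0 0 0 1; 0 0 -80 0 0 0 1; 0 0 -130 0 0 0 1; 0 0 -180 0 0 0 1; -40 0 -200 0 0 0 1")

```text
t: 21.85
tcp_pos: [0.5549, -0.0502, 0.2284]
tool_rot: [0.768, 0.64, 0.002, 0.003]
force: [0.1, -0.7, 0.1]
finger_gap: 1.0
gripper_force: 0.0
```

move_arm(commands="-40 0 0 0 0 0 1; -60 0 0 0 0 0 1; -60 0 0 0 0 0 1; -60 0 0 0 0 0 1; -60 0 0 0 0 0 1")

```text
t: 22.48
tcp_pos: [0.5421, -0.109, 0.2244]
tool_rot: [0.769, 0.639, -0.0, -0.001]
force: [-0.3, 0.0, 0.4]
finger_gap: 1.002
gripper_force: 0.0
```

```bash
python3 - <<'E'
from h import *
go(tw(0,-178,200)); s=shot('scene','s9.png')
h=cv2.cvtColor(s['image'],cv2.COLOR_RGB2HSV); m=cv2.inRange(h,(8,130,90),(30,255,255))
k,l,st,ce=cv2.connectedComponentsWithStats(m); print([(ce[i].round(1).tolist()) for i in range(1,k) if st[i,4]>15 and ce[i][0]<380 and ce[i][1]>205])
g=cv2.cvtColor(s['image'],cv2.COLOR_RGB2GRAY)[255:325,262:322]; pts=np.argwhere(g<75)[:,::-1]+[262,255]; print('handle free end',pts[np.argmin(pts[:,0])],'expected',proj(s,tw(50*np.sin(np.radians(5.1)),-218,44.7)))
d=cv2.resize(s['image'][170:370,90:430],(760,447),interpolation=cv2.INTER_CUBIC); cv2.imwrite('pics/crop9.png',d[:,:,::-1])
E
```

```text
t 22.48 shift [98.6 -3.9 24.5] turn [-0.1 -0.   0.4] now tester mm [   4.5 -276.6  224.4] F [-0.3  0.   0.4] gap 1.002 gf 0.0
[[370.0, 211.8], [224.8, 270.3], [132.3, 311.6], [217.9, 319.2], [109.8, 342.7]]
handle free end [284 291] expected (np.float64(283.22316308435575), np.float64(292.46096731587437))
```

View pics/crop9.png

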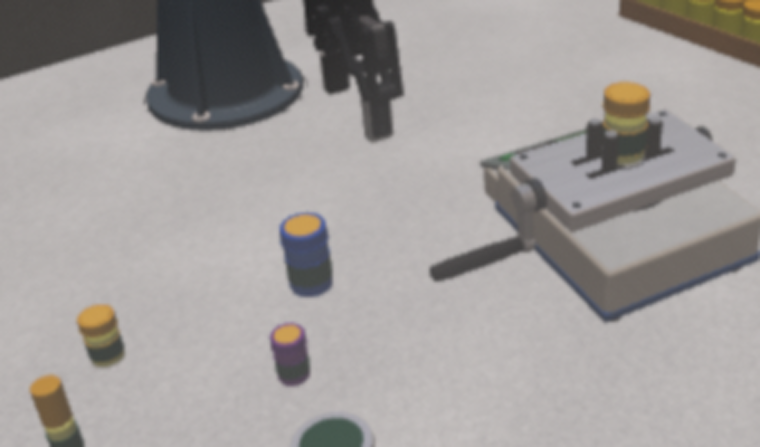

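The jar is clamped upright between the posts at crop (627,120), the handle is free at the bottom of its circle, the other jars and bottles haven't moved, and the arm is clear. Handing in.

```bash
python3 -c "
from station import ticket
print(ticket.sign_off())"
```

```text
the job is handed in; nothing more can be done
None
```

The green-labelled jar stands upright and centred on the clamp table, gripped by all four posts with the crank about 1.7–1.9 rad past touch (by measured handle angle); the gripper is clear, the bystanders in view didn't move, and the job was handed in at about 22.5 s.

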